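# Load the session rack in expiry order

### The arm

A 6-joint arm with a two-finger parallel gripper is mounted at the origin on a cart in front of the work surface, level with it; the furniture and walls round the work are solid. World frame = base frame: x ahead of the robot, y to its left, z up, the work surface at z = 0. Lengths are in m, angles in rad, forces in N, time in s.
With the tool pointing down it reaches from about 0.35 to 0.775 m from the base axis. Payload 7.3 kg.
Tool frame: the origin (TCP) lies midway between the tips of the shut fingers; the grasp point (between the pads) lies 19 mm behind it (robot.pinch_z is the distance from the TCP to the grasp point, in m); z points along the fingers, y is the direction in which the jaws open and shut (so a half turn about z gives the same grasp; the last joint's range is limited). The gripper opens to 92 mm and grips with 3 to 60 N. Pads are 19 mm wide; open, the fingers measure 130 mm over their backs; the gripper's body (75 mm by 190 mm) begins 47 mm behind the grasp point.
Start: joints at [1.139, 0.342, 1.524, -0, 1.275, -0.146], TCP at [0.148, 0.504, 0.227] pointing down, gripper open.
Joint ranges: [-2.53, 2.53], [-0.77, 2.02], [0.04, 2.7], [-1, 4.14], [0.28, 2.66], [-3.11, 3.11]. Speed limits (rad/s): [2.57, 2.57, 3.14, 3.14, 3.14, 3.14].

### API

Orientations are given as [roll, pitch, yaw] about the fixed x, y, z axes, in that order (R = Rz(yaw) Ry(pitch) Rx(roll)).
In Python, from cell import robot gives the robot as it stands.
- The arm moves only by the tool servo_tool, never from a script. Its argument "targets" is a list of rows, each a list of 7 numbers: the shift along the world's x, y, z in m, then the turn, a rotation vector about the world's x, y, z in rad, then the gripper command: -1 is fully open, 1 is shut, values between are in proportion. A call has 1 to 12 rows; each row shifts and turns the pose as measured when the row begins; what a row does not reach is not made up. A row lasts 1/8 s, in which the tool goes at most 62.5 mm and 10.7 degrees, less where a joint would pass 70% of its speed; a pose out of reach is approached as far as the arm can. A call with a gripper value outside its range is refused whole. The fingers move at their own pace and stop on an object; "newtons" is the grip in N (left out, the last holds). Time passes only in rows, so rows that do not move let the fingers close. It gives the time, the measured TCP pose, the force and the opening at its end, in the units of the state.
- robot.observe(): the state, without advancing time (a new reading comes with each control period).
- robot.read_camera(name): name is "scene" or "top" or "wrist"; returns the picture (420x560x3 uint8, blue, green, red); there is no depth.
- robot.camera_model(name): a dict with "fx", "fy", "cx", "cy" (pixels), "R" (3x3) and "t" (3): a world point X has camera coordinates R X + t; the wrist camera has in their place "hand_eye" (4x4, takes a point from camera to tool coordinates, whose origin is the TCP and whose axes are the flange's). Camera axes: x right, y down, z forward; pixel columns grow to the right and rows downward; lengths in m; the calibration is good to about 2 mm. A picture is of the moment at which its call begins: read the wrist's pose just before it. camera_model takes no time and is no camera call.
- robot.hand_in(): hands the job in, once; it reports no verdict.
The state is a dict: "time": time; "qpos": joint angles; "qvel": joint speeds; "joint_efforts": joint torques, N m; "tool_pos": TCP position; "tool_rot": TCP orientation; "contact_force": force on the tool from outside, world axes, zero at the start; "torque": the same for the moment, N m; "opening": finger opening in m.
Only numpy, scipy, OpenCV 4.12 (cv2) and the standard library are available. Lean on these libraries where they do the work, as an engineer would, in place of code of your own. Each camera call takes 0.05 s, during which the arm holds its last target. There are 200 camera calls.

### The job

The four vials in the cardboard tray stand in order of expiry, the soonest at the pull-tab end. Move them into the four empty places of the white rack in the same order, so that the soonest to expire comes next to the vial already standing at the rack's finger tab and the latest ends up farthest from it, one upright in each place. Never tip a vial over, leave the vial that is already in the rack in its place, and leave the plaster roll, the needle pack and the marker where they lie.

Things in the scene. Friction and masses are not known exactly. Their poses are not given: they have to be found in the camera images.
- vial_1: glass medicine vial, a cylinder 23 mm in diameter and 49 mm tall with a crimped flip-off cap, about 16 g; all five vials look alike and only their places tell them apart. At the start it stands upright in the cardboard tray, in place 1, next to the pull tab (expires first). Origin: centre of its underside, z up its axis
- vial_2: glass medicine vial, a cylinder 23 mm in diameter and 49 mm tall with a crimped flip-off cap, about 16 g; all five vials look alike and only their places tell them apart. At the start it stands upright in the cardboard tray, in place 2, second from the pull tab. Origin: centre of its underside, z up its axis
- vial_3: glass medicine vial, a cylinder 23 mm in diameter and 49 mm tall with a crimped flip-off cap, about 16 g; all five vials look alike and only their places tell them apart. At the start it stands upright in the cardboard tray, in place 3, third from the pull tab. Origin: centre of its underside, z up its axis
- vial_4: glass medicine vial, a cylinder 23 mm in diameter and 49 mm tall with a crimped flip-off cap, about 16 g; all five vials look alike and only their places tell them apart. At the start it stands upright in the cardboard tray, in place 4, farthest from the pull tab (expires last). Origin: centre of its underside, z up its axis
- rack_vial: the like vial (23 mm diameter, 49 mm tall) that already stands in the white rack, in its place 1 next to the finger tab; it stays there. Origin: centre of its underside, z up its axis
- tray: cardboard tray, four open places in a row, 155 x 41 mm, fixed to the desk at any yaw, left or right. Origin: on the desk under mid-row; x along the row away from the pull tab (flat round-ended flap with a black dot, 34 mm long, at the -x end). Place centres x = -57, -19, 19, 57 mm, y = 0; 35 mm square inside, floor 4 mm, partitions 22 mm, long walls 16 mm above the desk
- rack: white plastic rack, five open places in a row, 193 x 41 mm, fixed to the desk at any yaw. Origin: on the desk under mid-row; x along the row away from the finger tab (flat white tongue with grey ribs, 41 mm long, at the -x end). Place centres x = -76 (taken by rack_vial), -38, 0, 38, 76 mm, y = 0; 35 mm square inside, floor 6 mm, partitions 22 mm, long walls 14 mm above the desk
- plaster_roll: skin-coloured roll of plaster lying flat, 52 mm diameter, 25 mm high, loose between the tray and the rack; leave it. Origin: centre of its underside
- needle_pack: white paper and clear film needle pack lying flat, 34 x 85 x 10 mm, loose between the tray and the rack; leave it. Origin: centre of its underside, y along its length
- marker: white pen with blue cap lying flat, 138 mm long, 14 mm high, loose behind the tray and the rack; leave it. Origin: centre of its underside, y along its length

How it is judged:
At the end, for the whole second after the job is handed in: vial_1 to vial_4 stand in places 2 to 5 of the white rack, counted from its finger tab, and rack_vial in place 1: each within 10 mm of its place's centre along and across the row, foot on the rack's floor (2 to 11 mm above the desk), within 0.12 rad of upright, released and at rest (x of vial_1 in the frame of rack between -0.048 and -0.028 m and y of vial_1 in the frame of rack between -0.01 and 0.01 m and z of vial_1 in the frame of rack between 0.002 and 0.011 m and angle between each of vial_1, vial_2, vial_3, vial_4, rack_vial's own z axis and vertical below 0.12 rad and linear speed of each of vial_1, vial_2, vial_3, vial_4, rack_vial below 0.02 m/s and angular speed of each of vial_1, vial_2, vial_3, vial_4, rack_vial below 0.3 rad/s and x of vial_2 in the frame of rack between -0.01 and 0.01 m and y of vial_2 in the frame of rack between -0.01 and 0.01 m and z of vial_2 in the frame of rack between 0.002 and 0.011 m and x of vial_3 in the frame of rack between 0.028 and 0.048 m and y of vial_3 in the frame of rack between -0.01 and 0.01 m and z of vial_3 in the frame of rack between 0.002 and 0.011 m and x of vial_4 in the frame of rack between 0.066 and 0.086 m and y of vial_4 in the frame of rack between -0.01 and 0.01 m and z of vial_4 in the frame of rack between 0.002 and 0.011 m and x of rack_vial in the frame of rack between -0.086 and -0.066 m and y of rack_vial in the frame of rack between -0.01 and 0.01 m and z of rack_vial in the frame of rack between 0.002 and 0.011 m); the robot touches nothing.
It fails at once if a vial is tipped over (more than 0.7 rad from upright) (angle between any of vial_1, vial_2, vial_3, vial_4, rack_vial's own z axis and vertical above 0.7 rad).
It fails at once if the vial already in the rack is lifted or moved by more than 20 mm (distance of rack_vial from where it was at the start of the episode above 0.02 m).
It fails at once if the plaster roll, needle pack or marker is pushed by more than 20 mm (distance of any of plaster_roll, needle_pack, marker from where it was at the start of the episode above 0.02 m).
It also fails if it takes over 128 s, if anything falls off the work surface, if the arm or the gripper's body presses on something with over 40 N, if the wrist force passes 120 N, or if a joint passes its speed limit or range.

## Working session

There is one attempt and no reset: what is moved stays moved. The work goes in short steps, Python scripts to look and compute and a tool call to move; the robot and the scene stay as the last step left them, time stands still between calls to the robot, and variables do not carry over. Pictures are saved under pics/ and viewed, on a budget of 14 in all, crops included, one or two more only if the job needs it, and the job is handed in when it is done.

Besides the shell and the picture viewer there is one more tool, called after ">>>" by a JSON object that holds its "method" and its "body", one argument or row to a line. servo_tool: Moves the arm, as the interface text tells. Its arguments: {"type":"object","properties":{"targets":{"type":"array"},"newtons":{"type":"number"}},"required":["targets"]}

```bash
mkdir -p pics
python3 - <<'E'
from cell import robot
import cv2
s=robot.observe(); print(s['time'],s['tool_pos'],s['tool_rot'],s['opening'],robot.pinch_z)
for n in('top','scene'):
    cv2.imwrite(f'pics/{n}0.png',robot.read_camera(n)); m=robot.camera_model(n); print(n,m)
print(robot.camera_model('wrist'))
E
```

```text
0.0 [0.1478212  0.50332432 0.22603301] [-3.14003017e+00 -1.88833983e-04  2.85582621e+00] 0.09189493895201721 0.0188
top {'fx': 403.07065012072246, 'fy': 403.07065012072246, 'cx': 283.6706600237031, 'cy': 213.33647709652413, 'R': array([[ 3.94407848e-02, -9.99221448e-01, -9.60819758e-04],
       [-9.77588522e-01, -3.83878603e-02, -2.06995301e-01],
       [ 2.06797260e-01,  9.10334348e-03, -9.78341465e-01]]), 't': array([-0.00181985,  0.55477626,  0.88270145])}
scene {'fx': 385.50222611277576, 'fy': 385.50222611277576, 'cx': 280.2235994722057, 'cy': 217.562245571181, 'R': array([[ 0.5890247 , -0.80793854,  0.01688813],
       [-0.54218731, -0.41060354, -0.73310139],
       [ 0.5992352 ,  0.4226583 , -0.67990966]]), 't': array([-0.34608491,  0.3592868 ,  0.58924073])}
{'fx': 345.78714586282666, 'fy': 345.78714586282666, 'cx': 278.70762991783954, 'cy': 207.70993589991073, 'hand_eye': array([[ 2.34219463e-04, -9.65534370e-01, -2.60275479e-01,
         6.97904645e-02],
       [ 9.99999512e-01,  4.76025966e-04, -8.66005830e-04,
         4.02190786e-05],
       [ 9.60056280e-04, -2.60275149e-01,  9.65534010e-01,
        -1.57652882e-01],
       [ 0.00000000e+00,  0.00000000e+00,  0.00000000e+00,
         1.00000000e+00]])}
```

View pics/top0.png

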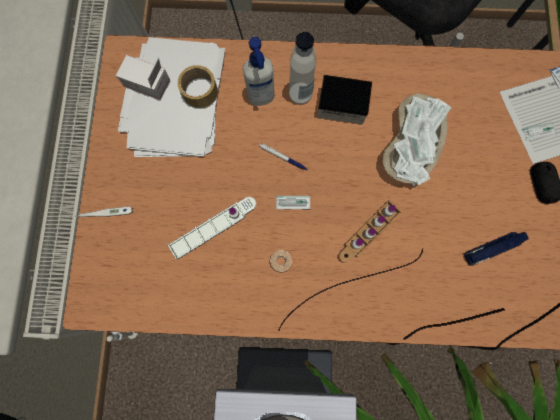

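View pics/scene0.png

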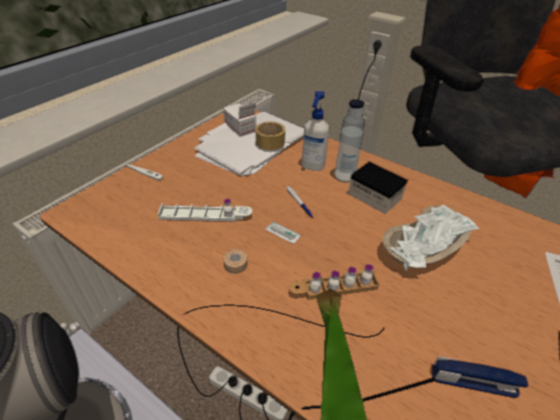

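The top view shows the tray on the right, with its pull tab near (347,255) and caps running to (391,210). The rack is on the left, with its finger tab near (247,204), its vial at (234,212) and its far end near (175,250). Next I measure the cap centroids and the rack's outline.

```bash
cat > h.py <<'E'
import numpy as np, cv2
from cell import robot
from scipy.spatial.transform import Rotation as Rn
def cam(n, s=None):
    m=robot.camera_model(n)
    if n=='wrist':
        T=np.eye(4); T[:3,:3]=Rn.from_euler('xyz',s['tool_rot']).as_matrix(); T[:3,3]=s['tool_pos']
        C=np.linalg.inv(T@m['hand_eye']); return m,C[:3,:3],C[:3,3]
    return m,m['R'],m['t']
def back(c,uv,z):
    m,R,t=c; uv=np.atleast_2d(uv).astype(float)
    d=np.c_[(uv[:,0]-m['cx'])/m['fx'],(uv[:,1]-m['cy'])/m['fy'],np.ones(len(uv))]@R
    o=-R.T@t; return o+d*((z-o[2])/d[:,2])[:,None]
def proj(c,X):
    m,R,t=c; p=np.atleast_2d(X)@R.T+t
    return np.c_[m['fx']*p[:,0]/p[:,2]+m['cx'],m['fy']*p[:,1]/p[:,2]+m['cy']]
def blobs(mask,amin):
    n,l,st,c=cv2.connectedComponentsWithStats(mask.astype(np.uint8)*255)
    return [(st[i],c[i],l==i) for i in range(1,n) if st[i,4]>=amin]
def caps(im,amin=10):
    h=cv2.cvtColor(im,cv2.COLOR_BGR2HSV)
    return blobs((h[...,0]>130)&(h[...,0]<172)&(h[...,1]>70)&(h[...,2]>40),amin)
E
python3 - <<'E'
from h import *
im=cv2.imread('pics/top0.png'); c=cam('top')
for st,ce,_ in caps(im): print('cap',st,ce.round(1),back(c,ce,.053).round(4))
g=cv2.cvtColor(im,cv2.COLOR_BGR2HSV); m=(g[...,1]<70)&(g[...,2]>130)
for st,ce,b in blobs(m,150):
    if 160<ce[0]<320 and 180<ce[1]<270:
        r=cv2.minAreaRect(np.argwhere(b)[:,::-1].astype(np.float32)); print(st,ce,r); print(back(c,cv2.boxPoints(r),.018).round(4))
a=cv2.resize(im[190:275,160:290],None,fx=6,fy=6,interpolation=3); cv2.imwrite('pics/rack.png',a)
E
```

```text
cap [389 205   7   7  38] [391.8 207.9] [[ 0.5785 -0.2336  0.053 ]]
cap [230 208   6   6  31] [232.3 210.5] [[0.5574 0.141  0.053 ]]
cap [378 216   8   7  41] [381.2 218.9] [[ 0.5511 -0.2084  0.053 ]]
cap [369 228   7   7  38] [371.7 231.2] [[ 0.5211 -0.186   0.053 ]]
cap [356 239   7   7  40] [359.  241.7] [[ 0.4954 -0.1567  0.053 ]]
[ 168  197   88   62 1544] [210.83743523 227.49676166] ((213.2209014892578, 226.05145263671875), (17.641510009765625, 97.83018493652344), 58.10921096801758)
[[0.4759 0.2968 0.018 ]
 [0.6115 0.105  0.018 ]
 [0.5746 0.0801 0.018 ]
 [0.441  0.271  0.018 ]]
[276 196  34  13 430] [292.35581395 201.99534884] ((292.5, 202.0), (12.0, 33.0), 90.0)
[[ 0.6057  0.0409  0.018 ]
 [ 0.6088 -0.0401  0.018 ]
 [ 0.5786 -0.0409  0.018 ]
 [ 0.5755  0.0396  0.018 ]]
```

View pics/rack.png

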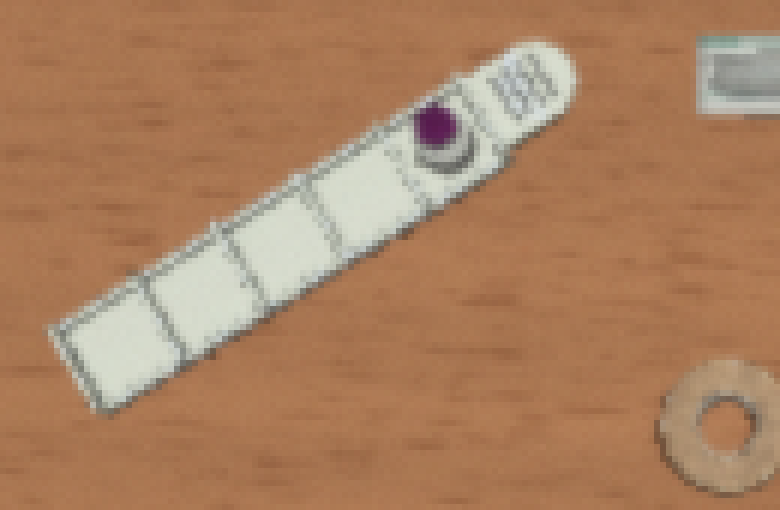

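>>> {"method": "servo_tool", "body": {
  "targets": [
    [0.05, -0.035, 0, 0, 0, -0.09, -1],
    [0.05, -0.035, 0, 0, 0, -0.09, -1],
    [0.05, -0.035, 0, 0, 0, -0.09, -1],
    [0.05, -0.035, 0, 0, 0, -0.09, -1],
    [0.05, -0.035, 0, 0, 0, -0.09, -1],
    [0.05, -0.035, 0, 0, 0, -0.09, -1],
    [0.04, -0.035, 0, 0, 0, -0.09, -1],
    [0.02, -0.035, 0, 0, 0, -0.04, -1],
    [0, -0.02, 0, 0, 0, 0, -1],
    [0, 0, 0, 0, 0, 0, -1]
  ]
}}

```text
time: 1.35
tool_pos: [0.5153, 0.1918, 0.2216]
tool_rot: [-3.135, -0.003, 2.166]
contact_force: [-0.7, 0.4, -0.2]
opening: 0.0917
```

```bash
cat > look.py <<'E'
import sys
from h import *
s=robot.observe(); im=robot.read_camera('wrist'); cv2.imwrite(f'pics/{sys.argv[1]}.png',im)
print(s['time'],s['tool_pos'].round(4),s['tool_rot'].round(4),s['opening'],s['contact_force'].round(1))
np.savez(f'pics/{sys.argv[1]}.npz',tool_pos=s['tool_pos'],tool_rot=s['tool_rot'])
c=cam('wrist',s)
for st,ce,_ in caps(im,60): print('cap',st,ce.round(1),back(c,ce,float(sys.argv[2])).round(4))
E
python3 look.py rackw 0.055
```

```text
1.35 [0.5153 0.1918 0.2216] [-3.1346e+00 -2.9000e-03  2.1659e+00] 0.09168826722833154 [-0.7  0.4 -0.2]
cap [279 246  17  16 208] [286.8 253.3] [[0.5573 0.1419 0.055 ]]
```

View pics/rackw.png

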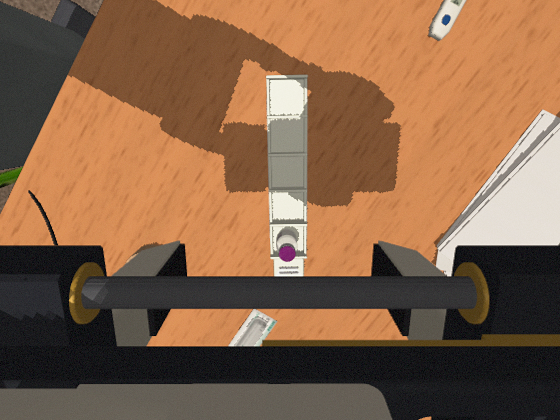

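The wrist view shows the rack row running up the image. The far end is at (267–308,75) and the rack vial's cap at (287,253), matching the top camera to 1 mm. I'll zoom in on the rack to read its corners.

Run:
```python
import cv2
im=cv2.imread('pics/rackw.png')
cv2.imwrite('pics/rackz.png',cv2.resize(im[65:280,250:325],None,fx=2.7*1.0,fy=2.7,interpolation=2))
```

```text
(no output)
```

View pics/rackz.png

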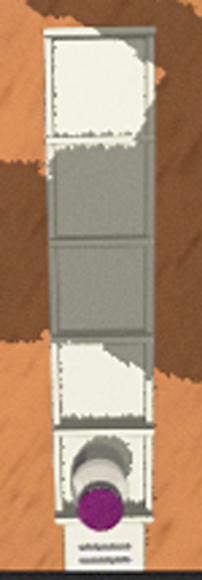

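Run:
```python
from h import *
s=np.load('pics/rackw.npz'); c=cam('wrist',s)
rows=np.array([76.1,116.5,153.9,189.4,223.5,257.6]); col=np.interp(rows,[76,258],[287.0,288.9])
P=back(c,np.c_[col,rows],.022)[:,:2]; x=np.array([96,57,19,-19,-57,-96])/1e3
print(np.linalg.norm(np.diff(P,axis=0),axis=1).round(4))
A=np.c_[np.ones(6),x]; w=np.linalg.lstsq(A,P,rcond=None)[0]; print(w, (A@w-P).round(4)); d=w[1]/np.linalg.norm(w[1]); print('yaw',np.arctan2(d[1],d[0]))
w[1]=d
for xx in(-76,-38,0,38,76): print(xx,(w[0]+d*xx/1e3).round(4))
v=np.array([.5573,.1419])-w[0]; print('rackvial local',v@d, v@[-d[1],d[0]])
ct=cam('top'); im=cv2.imread('pics/top0.png')
m=[168,197]
Pt=back(ct,[[160+78.5/6,190+371/6],[160+480/6,190+118/6]],.018); print('top ends',Pt.round(4),Pt.mean(0).round(4),np.linalg.norm(Pt[0]-Pt[1]))
print('expected top px of corners vs seen'); 
for a,b in((97,20),(97,-20),(-97,20),(-97,-20)): print(a,b,(6*(proj(ct,np.r_[w[0]+d*a/1e3+np.array([-d[1],d[0]])*b/1e3,.018])-[160,190])).round(0))
```

```text
[0.0379 0.0371 0.0372 0.0377 0.0398]
[[ 0.51522727  0.20625779]
 [-0.56746385  0.8073171 ]] [[-0.0003  0.0004]
 [-0.      0.    ]
 [ 0.0002 -0.0003]
 [ 0.0004 -0.0005]
 [ 0.0002 -0.0003]
 [-0.0005  0.0007]]
yaw 2.183466501189647
-76 [0.5589 0.1441]
-38 [0.5371 0.1752]
0 [0.5152 0.2063]
38 [0.4934 0.2373]
76 [0.4715 0.2684]
rackvial local -0.07684619453280594 0.002588860494725379
top ends [[0.4586 0.2805 0.018 ]
 [0.5678 0.1272 0.018 ]] [0.5132 0.2039 0.018 ] 0.18823022054238256
expected top px of corners vs seen
97 20 [[ 91. 411.]]
97 -20 [[ 41. 326.]]
-97 20 [[507. 151.]]
-97 -20 [[456.  70.]]
```

Both cameras agree on the rack to about 3 mm, so I take the mean: centre (0.514, 0.205), yaw 2.183. Next is the tray.

>>> {"method": "servo_tool", "body": {
  "targets": [
    [0.006, -0.052, 0, 0, 0, 0.03, -1],
    [0.006, -0.052, 0, 0, 0, 0.03, -1],
    [0.006, -0.052, 0, 0, 0, 0.03, -1],
    [0.006, -0.052, 0, 0, 0, 0.03, -1],
    [0.006, -0.052, 0, 0, 0, 0.03, -1],
    [0.006, -0.052, 0, 0, 0, 0.03, -1],
    [0.005, -0.052, 0, 0, 0, 0.03, -1],
    [0.004, -0.04, 0, 0, 0, 0.02, -1],
    [0, 0, 0, 0, 0, 0, -1]
  ]
}}

```text
time: 2.52
tool_pos: [0.5622, -0.2102, 0.2211]
tool_rot: [-3.139, -0.004, 2.422]
contact_force: [0.2, 0.7, -0.1]
opening: 0.092
```

```bash
python3 look.py trayw 0.053
```

```text
2.525 [ 0.5622 -0.2102  0.2211] [-3.1391 -0.0044  2.4223] 0.09201183268898999 [ 0.2  0.7 -0.1]
cap [267  88  18  19 270] [275.3  97.1] [[ 0.4954 -0.1567  0.053 ]]
cap [261 132  18  18 253] [269.7 140.8] [[ 0.521  -0.1861  0.053 ]]
cap [265 172  17  18 239] [273.2 180.6] [[ 0.5513 -0.2085  0.053 ]]
cap [265 210  17  16 225] [272.8 217.5] [[ 0.5785 -0.2331  0.053 ]]
```

View pics/trayw.png

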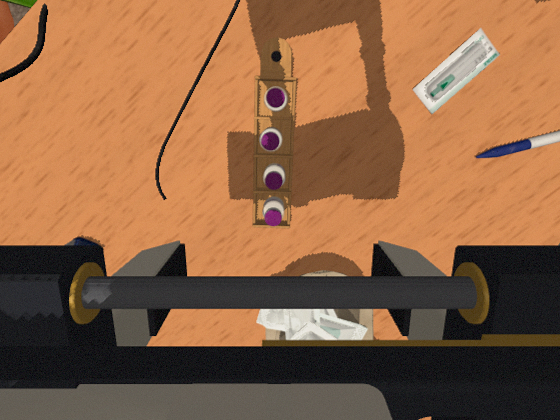

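The wrist view shows the tab's dot at (277,56) and the caps at (275,97), (270,141), (273,181) and (273,217), tab end first. Both cameras agree on the caps to under 1 mm. I go above vial_1.

>>> {"method": "servo_tool", "body": {
  "targets": [
    [-0.035, 0.027, -0.02, 0, 0, -0.025, -0.1],
    [-0.032, 0.027, -0.04, 0, 0, 0, -0.1],
    [0, 0, -0.04, 0, 0, 0, -0.1],
    [0, 0, -0.03, 0, 0, 0, -0.1],
    [0, 0, 0, 0, 0, 0, -0.1],
    [0, 0, 0, 0, 0, 0, -0.1]
  ]
}}

```text
time: 3.32
tool_pos: [0.4947, -0.1419, 0.0906]
tool_rot: [3.14, -0.003, 2.408]
contact_force: [-0.3, 0.0, 0.2]
opening: 0.0506
```

>>> {"method": "servo_tool", "body": {
  "targets": [
    [0.001, -0.0148, 0, 0, 0, -0.01, -0.1],
    [0, 0, 0, 0, 0, 0, -0.1],
    [0, 0, 0, 0, 0, 0, -0.1]
  ]
}}

```text
time: 3.7
tool_pos: [0.4977, -0.1584, 0.0935]
tool_rot: [3.138, 0.003, 2.398]
contact_force: [0.2, -0.3, -0.7]
opening: 0.0501
```

>>> {"method": "servo_tool", "body": {
  "targets": [
    [-0.002, 0.002, -0.03, 0, 0, 0, -0.1],
    [0, 0, -0.02, 0, 0, 0, -0.1],
    [0, 0, 0, 0, 0, 0, -0.1],
    [0, 0, 0, 0, 0, 0, -0.1]
  ]
}}

```text
time: 4.2
tool_pos: [0.4968, -0.1575, 0.0445]
tool_rot: [3.137, 0.007, 2.396]
contact_force: [0.4, -0.7, -0.3]
opening: 0.0503
```

>>> {"method": "servo_tool", "body": {
  "targets": [
    [-0.001, 0.001, -0.014, 0, -0.005, 0, -0.1],
    [0, 0, -0.01, 0, 0, 0, -0.1],
    [0, 0, 0, 0, 0, 0, -0.1],
    [0, 0, 0, 0, 0, 0, -0.1]
  ]
}}

```text
time: 4.7
tool_pos: [0.4979, -0.1575, 0.023]
tool_rot: [3.132, 0.016, 2.396]
contact_force: [-0.3, 0.2, -0.5]
opening: 0.0503
```

>>> {"method": "servo_tool", "body": {
  "targets": [
    [-0.002, 0.001, -0.003, 0.004, 0.018, 0, -0.1],
    [0, 0, 0, 0, 0, 0, -0.1]
  ]
}}

```text
time: 4.95
tool_pos: [0.4962, -0.1567, 0.0205]
tool_rot: [3.142, -0.0, 2.396]
contact_force: [-0.4, -1.1, 0.7]
opening: 0.0507
```

>>> {"method": "servo_tool", "body": {
  "newtons": 10,
  "targets": [
    [0, 0, 0, 0, 0, 0, 1],
    [0, 0, 0, 0, 0, 0, 1],
    [0, 0, 0, 0, 0, 0, 1],
    [0, 0, 0, 0, 0, 0, 1],
    [0, 0, 0, 0, 0, 0, 1],
    [0, 0, 0, 0, 0, 0, 1]
  ]
}}

```text
time: 5.7
tool_pos: [0.4963, -0.1567, 0.0206]
tool_rot: [3.141, -0.0, 2.396]
contact_force: [0.4, 0.4, 0.0]
opening: 0.0229
```

>>> {"method": "servo_tool", "body": {
  "targets": [
    [0, 0, 0.03, 0, 0, 0, 1],
    [0, 0, 0.04, 0, 0, 0, 1],
    [0, 0, 0.03, 0, 0, 0, 1],
    [0.004, 0.03, 0, 0, 0, -0.025, 1],
    [0.005, 0.045, 0, 0, 0, -0.03, 1],
    [0.006, 0.045, 0, 0, 0, -0.03, 1],
    [0.006, 0.045, 0, 0, 0, -0.03, 1],
    [0.006, 0.045, 0, 0, 0, -0.03, 1],
    [0.006, 0.045, 0, 0, 0, -0.03, 1],
    [0.005, 0.03, 0, 0, 0, -0.02, 1],
    [0.002, 0.02, 0, 0, 0, -0.01, 1],
    [0, 0, 0, 0, 0, 0, 1]
  ]
}}

```text
time: 7.2
tool_pos: [0.5358, 0.1577, 0.1239]
tool_rot: [3.14, 0.001, 2.183]
contact_force: [0.6, 0.3, 0.3]
opening: 0.0228
```

>>> {"method": "servo_tool", "body": {
  "targets": [
    [0, 0.016, 0, 0, 0, 0, 1],
    [0, 0, -0.03, 0, 0, 0, 1],
    [0, 0, -0.02, 0, 0, 0, 1],
    [0, 0, 0, 0, 0, 0, 1],
    [0, 0, 0, 0, 0, 0, 1]
  ]
}}

```text
time: 7.82
tool_pos: [0.5365, 0.174, 0.074]
tool_rot: [3.139, 0.001, 2.18]
contact_force: [-0.3, -0.2, -0.2]
opening: 0.0231
```

```bash
python3 look.py p2 0.055
```

```text
7.825 [0.5365 0.174  0.074 ] [3.1386e+00 1.4000e-03 2.1800e+00] 0.023138710478147237 [-0.3 -0.2 -0.2]
cap [263 308  28  15 316] [276.6 314.4] [[0.5594 0.1391 0.055 ]]
```

View pics/p2.png

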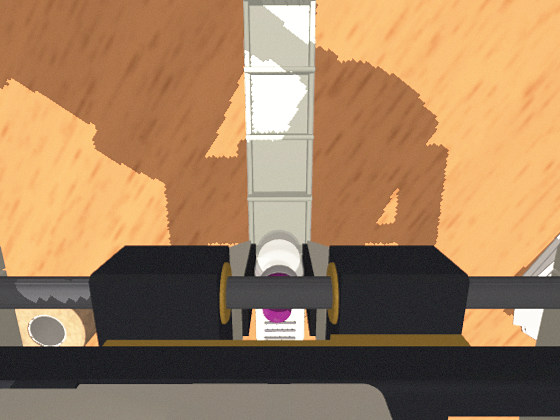

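Run:
```python
from h import *
c=cam('wrist',np.load('pics/p2.npz'))
P=back(c,[[280,2.5],[280.5,71],[280.5,136.5],[280.5,198.5]],.022)[:,:2]; print(P.round(4),np.linalg.norm(np.diff(P,axis=0),axis=1).round(4))
d=np.array([-.5748,.8183])
for x,p in zip((96,57,19,-19),P): print((p-d*x/1e3).round(4))
```

```text
[[0.4638 0.2796]
 [0.4839 0.2513]
 [0.5048 0.2215]
 [0.5266 0.1904]] [0.0347 0.0364 0.0379]
[0.519 0.201]
[0.5167 0.2047]
[0.5157 0.2059]
[0.5156 0.2059]
```

The wrist view shows the held vial centred over the row (x≈279, walls at 248–312), with the p2/p3 partition at row 198. The refined centre is (0.515,0.206), within 1 mm, so I lower the vial.

>>> {"method": "servo_tool", "body": {
  "targets": [
    [0, 0, -0.03, 0, 0, 0, 1],
    [0, 0, -0.012, 0, 0, 0, 1],
    [0, 0, 0, 0, 0, 0, 1],
    [0, 0, 0, 0, 0, 0, 1]
  ]
}}

```text
time: 8.38
tool_pos: [0.5391, 0.1743, 0.0351]
tool_rot: [3.132, 0.004, 2.179]
contact_force: [0.6, 0.2, 0.5]
opening: 0.0226
```

>>> {"method": "servo_tool", "body": {
  "targets": [
    [-0.002, 0, -0.006, -0.002, 0.01, 0, 1],
    [0, 0, -0.004, 0, 0, 0, 1],
    [0, 0, 0, 0, 0, 0, 1]
  ]
}}

```text
time: 8.75
tool_pos: [0.5378, 0.1745, 0.0259]
tool_rot: [3.14, 0.001, 2.179]
contact_force: [-0.4, -0.0, -0.1]
opening: 0.0228
```

>>> {"method": "servo_tool", "body": {
  "targets": [
    [-0.001, 0, -0.0025, 0, 0, 0, 1],
    [0, 0, 0, 0, 0, 0, 1],
    [0, 0, 0, 0, 0, 0, 1]
  ]
}}

```text
time: 9.12
tool_pos: [0.5368, 0.1745, 0.0233]
tool_rot: [3.14, 0.001, 2.179]
contact_force: [0.0, 1.2, 0.2]
opening: 0.0224
```

>>> {"method": "servo_tool", "body": {
  "targets": [
    [0, 0, 0, 0, 0, 0, -0.1],
    [0, 0, 0, 0, 0, 0, -0.1],
    [0, 0, 0, 0, 0, 0, -0.1],
    [0, 0, 0, 0, 0, 0, -0.1],
    [0, 0, 0.03, 0, 0, 0, -0.1],
    [0, 0, 0.04, 0, 0, 0, -0.1],
    [0, 0, 0.03, 0, 0, 0, -0.1],
    [0, 0, 0, 0, 0, 0, -0.1]
  ]
}}

```text
time: 10.12
tool_pos: [0.5362, 0.1743, 0.1257]
tool_rot: [3.141, 0.001, 2.179]
contact_force: [0.6, 0.4, 0.3]
opening: 0.0504
```

>>> {"method": "servo_tool", "body": {
  "targets": [
    [-0.001, -0.03, 0, 0, 0, 0.02, -0.1],
    [-0.002, -0.047, 0, 0, 0, 0.03, -0.1],
    [-0.002, -0.047, 0, 0, 0, 0.03, -0.1],
    [-0.002, -0.047, 0, 0, 0, 0.03, -0.1],
    [-0.002, -0.047, 0, 0, 0, 0.03, -0.1],
    [-0.002, -0.047, 0, 0, 0, 0.03, -0.1],
    [-0.002, -0.047, 0, 0, 0, 0.03, -0.1],
    [-0.002, -0.03, 0, 0, 0, 0.01, -0.1],
    [-0.001, -0.015, 0, 0, 0, 0.008, -0.1],
    [0, 0, 0, 0, 0, 0, -0.1],
    [0, 0, 0, 0, 0, 0, -0.1]
  ]
}}

```text
time: 11.5
tool_pos: [0.5127, -0.1901, 0.1135]
tool_rot: [-3.135, -0.015, 2.407]
contact_force: [-0.3, -0.2, -0.4]
opening: 0.0506
```

```bash
python3 look.py tray2 0.053
python3 - <<'E'
from h import *
im=robot.read_camera('top'); c=cam('top')
for st,ce,_ in caps(im): print(ce.round(1),back(c,ce,.054).round(4))
E
```

```text
11.5 [ 0.5127 -0.1901  0.1135] [-3.1353 -0.0146  2.407 ] 0.05057871293525285 [-0.3 -0.2 -0.4]
cap [280 218  25  25 484] [292.1 230.1] [[ 0.521  -0.1862  0.053 ]]
cap [287 270  20   7  88] [297.3 273.5] [[ 0.5468 -0.2043  0.053 ]]
cap [285 318  23  21 390] [295.9 328.2] [[ 0.5781 -0.2331  0.053 ]]
[232.2 210.5] [[0.5573 0.1411 0.054 ]]
[217.3 218.6] [[0.5367 0.1746 0.054 ]]
```

>>> {"method": "servo_tool", "body": {
  "targets": [
    [0.008, 0.004, 0, -0.005, -0.015, -0.01, -0.1],
    [0, 0, -0.03, 0, 0, 0, -0.1],
    [0, 0, -0.025, 0, 0, 0, -0.1],
    [0, 0, 0, 0, 0, 0, -0.1],
    [0, 0, 0, 0, 0, 0, -0.1]
  ]
}}

```text
time: 12.22
tool_pos: [0.5245, -0.1822, 0.0597]
tool_rot: [3.138, 0.007, 2.401]
contact_force: [0.2, -0.4, 0.6]
opening: 0.0507
```

>>> {"method": "servo_tool", "body": {
  "targets": [
    [-0.004, -0.004, 0, 0.002, 0.008, 0, -0.1],
    [0, 0, -0.02, 0, 0, 0, -0.1],
    [0, 0, -0.012, 0, 0, 0, -0.1],
    [0, 0, -0.004, 0, 0, 0, -0.1],
    [0, 0, 0, 0, 0, 0, -0.1]
  ]
}}

```text
time: 12.85
tool_pos: [0.5224, -0.188, 0.0268]
tool_rot: [3.141, 0.006, 2.4]
contact_force: [0.1, 0.6, -0.7]
opening: 0.0505
```

>>> {"method": "servo_tool", "body": {
  "targets": [
    [-0.0015, 0.002, -0.006, 0.004, 0.004, -0.003, -0.1],
    [0, 0, 0, 0, 0, 0, -0.1]
  ]
}}

```text
time: 13.1
tool_pos: [0.5212, -0.1861, 0.0212]
tool_rot: [3.14, 0.001, 2.397]
contact_force: [-0.2, 0.4, 0.3]
opening: 0.051
```

>>> {"method": "servo_tool", "body": {
  "targets": [
    [0, 0, 0, 0, 0, 0, 1],
    [0, 0, 0, 0, 0, 0, 1],
    [0, 0, 0, 0, 0, 0, 1],
    [0, 0, 0, 0, 0, 0, 1],
    [0, 0, 0, 0, 0, 0, 1],
    [0, 0, 0, 0, 0, 0, 1]
  ]
}}

```text
time: 13.85
tool_pos: [0.5215, -0.1862, 0.0217]
tool_rot: [3.14, 0.002, 2.397]
contact_force: [-0.0, -0.5, -0.3]
opening: 0.023
```

>>> {"method": "servo_tool", "body": {
  "targets": [
    [0, 0, 0.03, 0, 0, 0, 1],
    [0, 0, 0.04, 0, 0, 0, 1],
    [0, 0, 0.03, 0, 0, 0, 1],
    [0, 0, 0, 0, 0, 0, 1]
  ]
}}

```text
time: 14.35
tool_pos: [0.5207, -0.1858, 0.1237]
tool_rot: [3.141, 0.0, 2.397]
contact_force: [-0.2, 0.3, -0.4]
opening: 0.0228
```

>>> {"method": "servo_tool", "body": {
  "targets": [
    [0, 0.03, 0, 0, 0, -0.02, 1],
    [-0.001, 0.047, 0, 0, 0, -0.03, 1],
    [-0.001, 0.047, 0, 0, 0, -0.03, 1],
    [-0.001, 0.047, 0, 0, 0, -0.03, 1],
    [-0.001, 0.047, 0, 0, 0, -0.03, 1],
    [-0.001, 0.047, 0, 0, 0, -0.03, 1],
    [-0.001, 0.047, 0, 0, 0, -0.025, 1],
    [0, 0.04, 0, 0, 0, -0.01, 1],
    [0, 0.02, 0, 0, 0, -0.005, 1],
    [0, 0.01, 0, 0, 0, 0, 1],
    [0, 0, 0, 0, 0, 0, 1],
    [0, 0, 0, 0, 0, 0, 1]
  ]
}}

```text
time: 15.85
tool_pos: [0.5063, 0.206, 0.1099]
tool_rot: [-3.127, -0.01, 2.177]
contact_force: [0.1, -0.0, -0.7]
opening: 0.0225
```

>>> {"method": "servo_tool", "body": {
  "targets": [
    [0.007, 0, 0, 0, -0.018, 0.004, 1],
    [0, 0, -0.025, 0, 0, 0, 1],
    [0, 0, -0.02, 0, 0, 0, 1],
    [0, 0, 0, 0, 0, 0, 1],
    [0, 0, 0, 0, 0, 0, 1]
  ]
}}

```text
time: 16.48
tool_pos: [0.5167, 0.2027, 0.0654]
tool_rot: [3.136, 0.004, 2.177]
contact_force: [0.9, 0.6, 0.2]
opening: 0.0225
```

>>> {"method": "servo_tool", "body": {
  "targets": [
    [-0.002, 0.003, 0, 0, 0.007, 0.004, 1],
    [0, 0, -0.02, 0, 0, 0, 1],
    [0, 0, -0.013, 0, 0, 0, 1],
    [0, 0, -0.004, 0, 0, 0, 1],
    [0, 0, 0, 0, 0, 0, 1]
  ]
}}

```text
time: 17.1
tool_pos: [0.5168, 0.2067, 0.0308]
tool_rot: [3.136, 0.002, 2.182]
contact_force: [0.5, -0.2, -0.1]
opening: 0.0231
```

>>> {"method": "servo_tool", "body": {
  "targets": [
    [-0.0015, -0.001, -0.005, -0.002, 0.005, 0, 1],
    [0, 0, -0.0015, 0, 0, 0, 1],
    [0, 0, 0, 0, 0, 0, 1]
  ]
}}

```text
time: 17.48
tool_pos: [0.5157, 0.2058, 0.0248]
tool_rot: [3.14, 0.001, 2.182]
contact_force: [-0.6, -0.7, -0.4]
opening: 0.0226
```

>>> {"method": "servo_tool", "body": {
  "targets": [
    [0, 0, -0.0005, 0, 0, 0, 1],
    [0, 0, 0, 0, 0, 0, -0.1],
    [0, 0, 0, 0, 0, 0, -0.1],
    [0, 0, 0, 0, 0, 0, -0.1],
    [0, 0, 0, 0, 0, 0, -0.1],
    [0, 0, 0.03, 0, 0, 0, -0.1],
    [0, 0, 0.04, 0, 0, 0, -0.1],
    [0, 0, 0.03, 0, 0, 0, -0.1],
    [0, 0, 0, 0, 0, 0, -0.1]
  ]
}}

```text
time: 18.6
tool_pos: [0.5153, 0.2057, 0.1269]
tool_rot: [3.141, 0.001, 2.182]
contact_force: [-0.9, 0.3, -0.8]
opening: 0.0505
```

>>> {"method": "servo_tool", "body": {
  "targets": [
    [0.005, -0.035, 0, 0, 0, 0.02, -0.1],
    [0.005, -0.05, 0, 0, 0, 0.03, -0.1],
    [0.005, -0.05, 0, 0, 0, 0.03, -0.1],
    [0.005, -0.05, 0, 0, 0, 0.03, -0.1],
    [0.005, -0.05, 0, 0, 0, 0.03, -0.1],
    [0.005, -0.05, 0, 0, 0, 0.03, -0.1],
    [0.005, -0.05, 0, 0, 0, 0.025, -0.1],
    [0.005, -0.04, 0, 0, 0, 0.01, -0.1],
    [0.003, -0.02, 0, 0, 0, 0.005, -0.1],
    [0.001, -0.01, 0, 0, 0, 0, -0.1],
    [0, 0, 0, 0, 0, 0, -0.1],
    [0, 0, 0, 0, 0, 0, -0.1]
  ]
}}

```text
time: 20.1
tool_pos: [0.5531, -0.2073, 0.1139]
tool_rot: [-3.135, -0.016, 2.403]
contact_force: [-0.2, -0.7, 0.0]
opening: 0.0505
```

```bash
python3 look.py tray3 0.053
python3 - <<'E'
from h import *
im=robot.read_camera('top'); c=cam('top')
for st,ce,_ in caps(im): print(ce.round(1),back(c,ce,.054).round(4))
E
```

```text
20.1 [ 0.5531 -0.2073  0.1139] [-3.1351 -0.0157  2.4027] 0.050504198932029704 [-0.2 -0.7  0. ]
cap [264 212  25  25 487] [276.2 224.3] [[ 0.5514 -0.2086  0.053 ]]
cap [264 264  25  13 244] [275.8 270.7] [[ 0.5758 -0.2313  0.053 ]]
[232.2 210.5] [[0.5573 0.1411 0.054 ]]
[217.3 218.6] [[0.5367 0.1746 0.054 ]]
[203.2 226.9] [[0.5156 0.2059 0.054 ]]
```

>>> {"method": "servo_tool", "body": {
  "targets": [
    [-0.005, -0.005, 0, -0.005, -0.012, -0.005, -0.1],
    [0, 0, -0.03, 0, 0, 0, -0.1],
    [0, 0, -0.025, 0, 0, 0, -0.1],
    [0, 0, 0, 0, 0, 0, -0.1],
    [0, 0, 0, 0, 0, 0, -0.1]
  ]
}}

```text
time: 20.82
tool_pos: [0.5481, -0.2117, 0.0604]
tool_rot: [-3.141, 0.002, 2.4]
contact_force: [-0.0, -0.3, 0.6]
opening: 0.0503
```

>>> {"method": "servo_tool", "body": {
  "targets": [
    [0.003, 0.003, 0, 0, 0.002, -0.003, -0.1],
    [0, 0, -0.02, 0, 0, 0, -0.1],
    [0, 0, -0.012, 0, 0, 0, -0.1],
    [0, 0, -0.004, 0, 0, 0, -0.1],
    [0, 0, 0, 0, 0, 0, -0.1]
  ]
}}

```text
time: 21.45
tool_pos: [0.5541, -0.2092, 0.0278]
tool_rot: [-3.142, 0.009, 2.397]
contact_force: [0.1, -0.8, -0.0]
opening: 0.0502
```

>>> {"method": "servo_tool", "body": {
  "targets": [
    [-0.003, 0.0005, -0.006, 0.006, 0.007, 0, -0.1],
    [0, 0, 0, 0, 0, 0, -0.1]
  ]
}}

```text
time: 21.7
tool_pos: [0.5512, -0.2089, 0.0222]
tool_rot: [-3.142, -0.0, 2.397]
contact_force: [0.2, 1.0, 0.2]
opening: 0.0502
```

>>> {"method": "servo_tool", "body": {
  "targets": [
    [0, 0, 0, 0, 0, 0, 1],
    [0, 0, 0, 0, 0, 0, 1],
    [0, 0, 0, 0, 0, 0, 1],
    [0, 0, 0, 0, 0, 0, 1],
    [0, 0, 0, 0, 0, 0, 1],
    [0, 0, 0, 0, 0, 0, 1]
  ]
}}

```text
time: 22.45
tool_pos: [0.5515, -0.2091, 0.0227]
tool_rot: [3.141, 0.001, 2.397]
contact_force: [0.1, 0.3, -0.6]
opening: 0.0224
```

>>> {"method": "servo_tool", "body": {
  "targets": [
    [0, 0, 0.03, 0, 0, 0, 1],
    [0, 0, 0.04, 0, 0, 0, 1],
    [0, 0, 0.03, 0, 0, 0, 1],
    [0, 0, 0, 0, 0, 0, 1]
  ]
}}

```text
time: 22.95
tool_pos: [0.5507, -0.2088, 0.1246]
tool_rot: [-3.141, -0.001, 2.396]
contact_force: [-0.4, 0.3, -0.2]
opening: 0.0229
```

>>> {"method": "servo_tool", "body": {
  "targets": [
    [-0.004, 0.03, 0, 0, 0, -0.02, 1],
    [-0.006, 0.05, 0, 0, 0, -0.03, 1],
    [-0.006, 0.05, 0, 0, 0, -0.03, 1],
    [-0.006, 0.05, 0, 0, 0, -0.03, 1],
    [-0.006, 0.05, 0, 0, 0, -0.03, 1],
    [-0.006, 0.05, 0, 0, 0, -0.03, 1],
    [-0.006, 0.05, 0, 0, 0, -0.02, 1],
    [-0.006, 0.05, 0, 0, 0, -0.01, 1],
    [-0.003, 0.035, 0, 0, 0, -0.005, 1],
    [-0.001, 0.02, 0, 0, 0, 0, 1],
    [0, 0, 0, 0, 0, 0, 1],
    [0, 0, 0, 0, 0, 0, 1]
  ]
}}

```text
time: 24.45
tool_pos: [0.4894, 0.2379, 0.1086]
tool_rot: [-3.124, -0.012, 2.182]
contact_force: [0.7, 0.4, 0.0]
opening: 0.023
```

>>> {"method": "servo_tool", "body": {
  "targets": [
    [0.002, 0.001, 0, 0, -0.018, 0, 1],
    [0, 0, -0.025, 0, 0, 0, 1],
    [0, 0, -0.02, 0, 0, 0, 1],
    [0, 0, 0, 0, 0, 0, 1],
    [0, 0, 0, 0, 0, 0, 1]
  ]
}}

```text
time: 25.08
tool_pos: [0.4932, 0.2351, 0.0632]
tool_rot: [3.141, 0.001, 2.177]
contact_force: [0.9, 1.4, -0.3]
opening: 0.0229
```

>>> {"method": "servo_tool", "body": {
  "targets": [
    [-0.001, 0.001, 0, 0, 0.002, 0.005, 1],
    [0, 0, -0.02, 0, 0, 0, 1],
    [0, 0, -0.011, 0, 0, 0, 1],
    [0, 0, -0.003, 0, 0, 0, 1],
    [0, 0, 0, 0, 0, 0, 1]
  ]
}}

```text
time: 25.7
tool_pos: [0.4943, 0.2367, 0.0318]
tool_rot: [3.136, 0.002, 2.182]
contact_force: [-0.4, -0.7, -0.7]
opening: 0.0224
```

>>> {"method": "servo_tool", "body": {
  "targets": [
    [-0.001, 0, -0.005, -0.002, 0.005, 0, 1],
    [0, 0, -0.0015, 0, 0, 0, 1],
    [0, 0, 0, 0, 0, 0, 1]
  ]
}}

```text
time: 26.08
tool_pos: [0.4938, 0.2369, 0.0258]
tool_rot: [3.14, 0.001, 2.182]
contact_force: [0.0, -0.3, 0.1]
opening: 0.0229
```

>>> {"method": "servo_tool", "body": {
  "targets": [
    [0, 0, -0.001, 0, 0, 0, 1],
    [0, 0, 0, 0, 0, 0, -0.1],
    [0, 0, 0, 0, 0, 0, -0.1],
    [0, 0, 0, 0, 0, 0, -0.1],
    [0, 0, 0, 0, 0, 0, -0.1],
    [0, 0, 0.03, 0, 0, 0, -0.1],
    [0, 0, 0.04, 0, 0, 0, -0.1],
    [0, 0, 0.03, 0, 0, 0, -0.1],
    [0, 0, 0, 0, 0, 0, -0.1]
  ]
}}

```text
time: 27.2
tool_pos: [0.4933, 0.2367, 0.1273]
tool_rot: [3.141, 0.0, 2.182]
contact_force: [0.4, 0.6, -0.4]
opening: 0.0503
```

>>> {"method": "servo_tool", "body": {
  "targets": [
    [0.01, -0.035, 0, 0, 0, 0.02, -0.1],
    [0.01, -0.055, 0, 0, 0, 0.03, -0.1],
    [0.01, -0.055, 0, 0, 0, 0.03, -0.1],
    [0.01, -0.055, 0, 0, 0, 0.03, -0.1],
    [0.01, -0.055, 0, 0, 0, 0.03, -0.1],
    [0.01, -0.055, 0, 0, 0, 0.03, -0.1],
    [0.01, -0.055, 0, 0, 0, 0.02, -0.1],
    [0.01, -0.05, 0, 0, 0, 0.01, -0.1],
    [0.008, -0.03, 0, 0, 0, 0.005, -0.1],
    [0.003, -0.015, 0, 0, 0, 0, -0.1],
    [0, 0, 0, 0, 0, 0, -0.1],
    [0, 0, 0, 0, 0, 0, -0.1]
  ]
}}

```text
time: 28.7
tool_pos: [0.5781, -0.2346, 0.1123]
tool_rot: [-3.134, -0.017, 2.397]
contact_force: [0.0, 0.1, 0.2]
opening: 0.0505
```

```bash
python3 look.py tray4 0.053
python3 - <<'E'
from h import *
im=robot.read_camera('top'); c=cam('top'); cv2.imwrite('pics/top4.png',im)
for st,ce,_ in caps(im): print(ce.round(1),back(c,ce,.054).round(4))
E
```

```text
28.7 [ 0.5781 -0.2346  0.1123] [-3.1341 -0.0173  2.3971] 0.050510743776588346 [0.  0.1 0.2]
cap [269 213  25  25 492] [281.  225.1] [[ 0.5785 -0.2336  0.053 ]]
[232.2 210.5] [[0.5573 0.1411 0.054 ]]
[217.3 218.6] [[0.5367 0.1746 0.054 ]]
[203.2 226.9] [[0.5156 0.2059 0.054 ]]
[189.2 235.7] [[0.4938 0.2367 0.054 ]]
```

View pics/tray4.png

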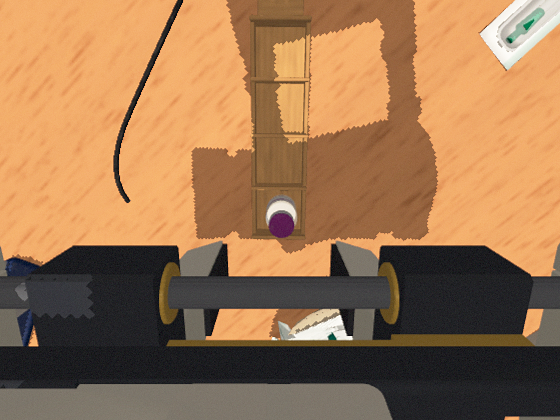

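The wrist view shows vial_4 alone in the tray (cap at 281,225), with the gauze bowl about 60 mm beyond it, clear of the gripper. Vials 1 to 3 stand in the rack within 1 mm of plan.

>>> {"method": "servo_tool", "body": {
  "targets": [
    [0, 0.001, 0, -0.005, -0.013, 0, -0.1],
    [0, 0, -0.03, 0, 0, 0, -0.1],
    [0, 0, -0.025, 0, 0, 0, -0.1],
    [0, 0, 0, 0, 0, 0, -0.1],
    [0, 0, 0, 0, 0, 0, -0.1]
  ]
}}

```text
time: 29.42
tool_pos: [0.5797, -0.2301, 0.0596]
tool_rot: [-3.142, 0.003, 2.402]
contact_force: [-0.1, -1.3, 0.6]
opening: 0.0505
```

>>> {"method": "servo_tool", "body": {
  "targets": [
    [-0.003, -0.004, 0, 0.002, 0.003, -0.005, -0.1],
    [0, 0, -0.02, 0, 0, 0, -0.1],
    [0, 0, -0.012, 0, 0, 0, -0.1],
    [0, 0, -0.004, 0, 0, 0, -0.1],
    [0, 0, 0, 0, 0, 0, -0.1]
  ]
}}

```text
time: 30.05
tool_pos: [0.5785, -0.2361, 0.0272]
tool_rot: [3.141, 0.006, 2.396]
contact_force: [-0.4, 0.1, 0.1]
opening: 0.0508
```

>>> {"method": "servo_tool", "body": {
  "targets": [
    [0, 0.0025, -0.006, 0.004, 0.005, 0, -0.1],
    [0, 0, 0, 0, 0, 0, -0.1]
  ]
}}

```text
time: 30.3
tool_pos: [0.5789, -0.2337, 0.0216]
tool_rot: [3.141, 0.0, 2.396]
contact_force: [-0.2, 0.6, 0.2]
opening: 0.0503
```

>>> {"method": "servo_tool", "body": {
  "targets": [
    [0, 0, 0, 0, 0, 0, 1],
    [0, 0, 0, 0, 0, 0, 1],
    [0, 0, 0, 0, 0, 0, 1],
    [0, 0, 0, 0, 0, 0, 1],
    [0, 0, 0, 0, 0, 0, 1],
    [0, 0, 0, 0, 0, 0, 1]
  ]
}}

```text
time: 31.05
tool_pos: [0.5792, -0.2337, 0.0222]
tool_rot: [3.141, 0.001, 2.397]
contact_force: [-0.1, 0.3, -0.7]
opening: 0.0225
```

>>> {"method": "servo_tool", "body": {
  "targets": [
    [0, 0, 0.03, 0, 0, 0, 1],
    [0, 0, 0.04, 0, 0, 0, 1],
    [0, 0, 0.03, 0, 0, 0, 1],
    [0, 0, 0, 0, 0, 0, 1]
  ]
}}

```text
time: 31.55
tool_pos: [0.5784, -0.2334, 0.124]
tool_rot: [3.141, -0.0, 2.396]
contact_force: [-0.4, -0.2, -0.6]
opening: 0.0228
```

>>> {"method": "servo_tool", "body": {
  "targets": [
    [-0.01, 0.035, 0, 0, 0, -0.02, 1],
    [-0.01, 0.055, 0, 0, 0, -0.03, 1],
    [-0.01, 0.055, 0, 0, 0, -0.03, 1],
    [-0.01, 0.055, 0, 0, 0, -0.03, 1],
    [-0.01, 0.055, 0, 0, 0, -0.03, 1],
    [-0.01, 0.055, 0, 0, 0, -0.03, 1],
    [-0.01, 0.055, 0, 0, 0, -0.02, 1],
    [-0.01, 0.055, 0, 0, 0, -0.01, 1],
    [-0.01, 0.04, 0, 0, 0, -0.005, 1],
    [-0.005, 0.028, 0, 0, 0, 0, 1],
    [0, 0, 0, 0, 0, 0, 1],
    [0, 0, 0, 0, 0, 0, 1]
  ]
}}

```text
time: 33.05
tool_pos: [0.4704, 0.2672, 0.1082]
tool_rot: [-3.126, -0.011, 2.182]
contact_force: [0.2, -0.6, -1.0]
opening: 0.0224
```

>>> {"method": "servo_tool", "body": {
  "targets": [
    [-0.001, 0.003, 0, 0, -0.018, 0, 1],
    [0, 0, -0.025, 0, 0, 0, 1],
    [0, 0, -0.02, 0, 0, 0, 1],
    [0, 0, 0, 0, 0, 0, 1],
    [0, 0, 0, 0, 0, 0, 1]
  ]
}}

```text
time: 33.67
tool_pos: [0.4708, 0.2665, 0.0626]
tool_rot: [3.14, 0.002, 2.176]
contact_force: [0.1, 0.1, 0.4]
opening: 0.0226
```

>>> {"method": "servo_tool", "body": {
  "targets": [
    [-0.0005, 0.001, 0, 0, 0.002, 0.005, 1],
    [0, 0, -0.02, 0, 0, 0, 1],
    [0, 0, -0.011, 0, 0, 0, 1],
    [0, 0, -0.003, 0, 0, 0, 1],
    [0, 0, 0, 0, 0, 0, 1]
  ]
}}

```text
time: 34.3
tool_pos: [0.4725, 0.2682, 0.0312]
tool_rot: [3.135, 0.003, 2.181]
contact_force: [-0.1, -0.2, -0.0]
opening: 0.0231
```

>>> {"method": "servo_tool", "body": {
  "targets": [
    [-0.001, -0.0005, -0.005, -0.002, 0.006, 0, 1],
    [0, 0, -0.0015, 0, 0, 0, 1],
    [0, 0, 0, 0, 0, 0, 1]
  ]
}}

```text
time: 34.67
tool_pos: [0.472, 0.2679, 0.0251]
tool_rot: [3.14, 0.001, 2.181]
contact_force: [-0.4, -0.2, 0.1]
opening: 0.0228
```

>>> {"method": "servo_tool", "body": {
  "targets": [
    [0, 0, -0.0005, 0, 0, 0, 1],
    [0, 0, 0, 0, 0, 0, -0.1],
    [0, 0, 0, 0, 0, 0, -0.1],
    [0, 0, 0, 0, 0, 0, -0.1],
    [0, 0, 0, 0, 0, 0, -0.1],
    [0, 0, 0.03, 0, 0, 0, -0.1],
    [0, 0, 0.04, 0, 0, 0, -0.1],
    [0, 0, 0.04, 0, 0, 0, -0.1],
    [0, 0, 0.04, 0, 0, 0, -0.1],
    [0, 0, 0, 0, 0, 0, -0.1]
  ]
}}

```text
time: 35.92
tool_pos: [0.4711, 0.2675, 0.179]
tool_rot: [3.141, 0.001, 2.181]
contact_force: [-0.3, -0.2, 0.2]
opening: 0.0506
```

>>> {"method": "servo_tool", "body": {
  "targets": [
    [0.03, -0.04, 0.03, 0, 0, 0, -0.1],
    [0.03, -0.04, 0.02, 0, 0, 0, -0.1],
    [0.01, -0.01, 0, 0, 0, 0, -0.1],
    [0, 0, 0, 0, 0, 0, -0.1]
  ]
}}

```text
time: 36.42
tool_pos: [0.5402, 0.1756, 0.226]
tool_rot: [-3.136, -0.002, 2.183]
contact_force: [-0.6, 0.9, 0.1]
opening: 0.0506
```

```bash
python3 look.py final 0.055
python3 - <<'E'
from h import *
im=robot.read_camera('top'); c=cam('top'); cv2.imwrite('pics/topf.png',im)
w=np.array([.5152,.2057]); d=np.array([np.cos(2.183),np.sin(2.183)]); n=np.array([-d[1],d[0]])
for st,ce,_ in caps(im):
    P=back(c,ce,.055)[0,:2]; print(ce.round(1),P.round(4),'rack x,y mm',(1e3*np.array([(P-w)@d,(P-w)@n])).round(1))
z=np.hstack([cv2.imread('pics/final.png')[0:300,130:430],cv2.resize(im[150:275,160:320],None,fx=2.4,fy=2.4)]); cv2.imwrite('pics/fin2.png',z)
E
```

```text
36.425 [0.5402 0.1756 0.226 ] [-3.1358e+00 -2.3000e-03  2.1831e+00] 0.05061606133723171 [-0.6  0.9  0.1]
cap [268  53  19  20 295] [276.9  62.2] [[0.472  0.2678 0.055 ]]
cap [268  97  18  20 267] [276.9 106.6] [[0.4937 0.2369 0.055 ]]
cap [269 140  17  18 237] [277.1 148.8] [[0.5157 0.2058 0.055 ]]
cap [268 179  17  18 227] [276.2 187.6] [[0.5363 0.1748 0.055 ]]
cap [266 218  17  16 212] [274.3 225.9] [[0.5572 0.1417 0.055 ]]
[233.2 209.8] [0.559  0.1386] rack x,y mm [-80.1   2.7]
```

View pics/fin2.png

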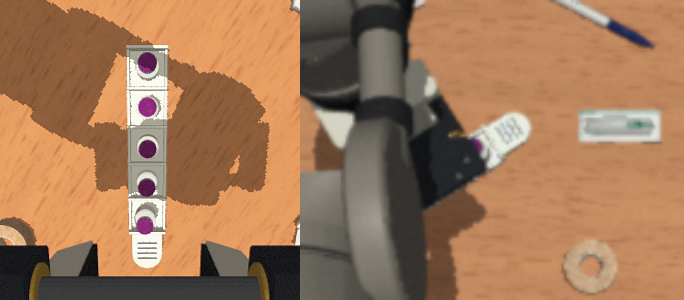

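All five vials stand upright in the rack, one per place; the caps lie on the row at about 38 mm pitch. The rack vial, roll, needle pack and marker haven't moved, and the gripper is clear, so I hand in.

```bash
python3 -c "
from cell import robot
robot.hand_in()"
```

```text
the job is handed in; nothing more can be done
```

I moved vials 1 to 4 from the tray, soonest to expire first, into places 2 to 5 of the rack and handed the job in at about 36 s of the 128 s allowed.

- **Vials:** The last wrist picture shows all five vials upright, one in each place. The four moved caps are within about 1 mm of the centres I aimed for. The top camera had put vials 1 to 3 at the same spots to about 1 mm.
- **Rack vial:** It reads within 1 mm of where it started in the wrist camera. In the last top picture the arm half covers it, which threw that reading off to about 4 mm.
- **Loose items:** The plaster roll, needle pack and marker look unmoved in the last pictures. I checked them only by eye, and the last top picture does not show all of the marker.
- **Disagreement:** The top and wrist cameras differed by about 3 mm on the rack's centre. I used mostly the close-up wrist value, and both are well inside the 10 mm tolerance.
- **Forces:** The readings during the moves stayed under 2 N.

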